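Point out the stock to reorder and confirm

ROBOT

A 6-joint arm with a two-finger parallel gripper is mounted at the origin on a cart in front of the work surface, level with it; the furniture and walls round the work are solid. World frame = base frame: x ahead of the robot, y to its left, z up, the work surface at z = 0. Lengths are in m, angles in rad, forces in N, time in s.
With the tool pointing down it reaches from about 0.375 to 0.75 m from the base axis. Payload 9 kg.
Tool frame: the origin (TCP) lies midway between the tips of the shut fingers; the grasp point (between the pads) lies 19 mm behind it; z points along the fingers, y is the line along which they close (so a half turn about z gives the same grasp; the last joint's range is limited). The gripper opens to 85 mm and grips with 20 to 120 N. Pads are 22 mm wide; open, the fingers measure 114 mm over their backs; the gripper's body (76 mm by 85 mm) begins 54 mm behind the grasp point. The pads swing forward as they close: fully open they stand 13 mm farther back than shut.
Start: joints at [-1.523, 0.104, 0.097, 1.564, 0, 1.353], TCP at [0.158, -0.579, 0.231] pointing down, gripper open.
Joint ranges: [-2.99, 2.99], [-0.84, 1.86], [-1.1, 1.16], [-1.84, 2.11], [-1.51, 1.56], [-3.14, 3.14]. Speed limits (rad/s): [2.22, 2.22, 2.57, 3.14, 3.14, 3.14].

INTERFACE

Orientations are given as a unit quaternion [w, x, y, z].
In Python, from cell import status, vision, finish_job gives the robot as it stands. The module is installed in compiled form; this text tells all that it offers.
- The arm moves only by the shell command python3 -m pendant 'ROWS' [FORCE]. ROWS is JSON, a list of rows, each a list of 7 numbers: the shift along the tool's x, y, z in mm, then the turn, a rotation vector about the tool's x, y, z in degrees, then the closure, from -1 (fully open) to 1 (shut), so that 0 is half open. A call has 1 to 20 rows; each row shifts and turns the commanded pose from where the row before left it, along the tool's axes as they then stand; what a row does not reach is not made up. A row lasts 1/10 s, in which the tool goes at most 50 mm and 8.59 degrees, less where a joint would pass 70% of its speed; a pose out of reach is approached as far as the arm can. A call with a gripper value outside its range is refused whole. The fingers move at their own pace and stop on an object; FORCE is the grip in N (left out, the last holds). Time passes only in rows, so rows that do not move let the fingers close. It gives the time, the measured TCP pose, the force and the opening at its end, in the units of the state.
- status.read_state(): the state, without advancing time (a new reading comes with each control period).
- vision.get_image(name): name is "scene" or "top" or "wrist"; returns the picture (384x512x3 uint8, red, green, blue); there is no depth.
- vision.camera_info(name): a dict with "fx", "fy", "cx", "cy" (pixels), "distortion" ([k1, k2, p1, p2, k3] as OpenCV has them; the pictures are not rectified), "world_to_cam" (4x4, takes a point from world to camera coordinates). Camera axes: x right, y up, looking along -z (the intrinsics and any distortion apply to the point x, -y, -z); pixel columns grow to the right and rows downward; lengths in m; the calibration is good to about 2 mm. A picture is of the moment at which its call begins: read the wrist's pose just before it. camera_info takes no time and is no camera call; for the wrist camera it gives the pose at the moment of the call.
- finish_job(): hands the job in, once; it reports no verdict.
The state is a dict: "time": time; "qpos": joint angles; "joint_vel": joint speeds; "effort": joint torques, N m; "ee_pos": TCP position; "orientation": TCP orientation; "force": force on the tool from outside, world axes, zero at the start; "moment": the same for the moment, N m; "grip_width": opening from 0.0 (shut) to 1.0 (fully open).
Only numpy, scipy, OpenCV 4.12 (cv2) and the standard library are available. Lean on these libraries where they do the work, as an engineer would, in place of code of your own. Each camera call takes 0.05 s, during which the arm holds its last target. There are 200 camera calls.

TASK

The stock camera above the bench notes what is pointed at. Hold the fingertips a few centimetres straight above the smallest of the three label rolls for a good two seconds, then do the same above the little screw-cap vial, and then press the round order button right down, let it come up again and draw back clear of it. Touch nothing but the button, leave every other thing where it stands, and do not bring the fingertips down close over the other two rolls.

Things in the scene. Friction and masses are not known exactly. Their poses are not given: they have to be found in the camera images.
- small_roll: The smallest of three upright white label rolls with brown cores: 37 mm across, 31 mm high. Loose. Origin at the centre of its underside on the worktop, z up. It may stand in any of five places in the left half of the worktop.
- middle_roll: White label roll, 45 mm across, 37 mm high (the tallest of the three), loose. Origin at the centre of its underside, z up. Not to be pointed at.
- wide_roll: White label roll, 52 mm across, 31 mm high, loose. Origin at the centre of its underside, z up. Not to be pointed at.
- vial: Small upright pill vial with a screw cap, 26 mm across, 50 mm high, loose and light. Origin at the centre of its underside, z up. The only screw-cap container on the worktop.
- charger: White mains charger lying among the rolls, 34 x 46 x 28 mm high, loose. Origin at the centre of its underside. Bystander.
- order_base: Round grey housing of the order button, 56 mm across and 12 mm high, with a single plain round white cap 40 mm across whose top is 22 mm above the worktop; fixed to the worktop in its right half. Origin at the centre of its underside, z up.
- order_top (a point): Centre of the top face of the order button's round cap (moves down with it). It is pressed straight down.
- order (a joint): How far the order button is pressed: 0 released, 0.006 m fully down; a spring pushes it back, about 5 N at full travel.
- stapler: Small black stapler, 100 x 28 x 36 mm high, loose, behind the rolls, under the front edge of the wall shelf. Origin at the centre of its underside. Bystander. (The wall shelf overhangs the back of the worktop: its front edge is at x = 0.62, its underside 0.49 m above the worktop, from y = 0.22 to the right; keep the wrist and arm clear of it when swinging across.)
- marker: Marker pen lying near the front edge of the worktop, 132 mm long, 19 mm wide, 17 mm high, loose. Origin at the centre of its underside. Bystander.
- tape: Tape dispenser, 150 x 48 x 84 mm high, loose, at the back to the left of the button. Origin at the centre of its underside. Bystander.

How it is judged:
By the outcome, as a careful person would: the job done as asked, in the order asked, and still so for the second after the job is handed in, with the robot touching nothing.
It also fails if it takes over 51 s, if anything falls off the work surface, if the arm or the gripper's body presses on something with over 40 N, if the wrist force passes 120 N, or if a joint passes its speed limit or range.

## Working session

There is one attempt and no reset: what is moved stays moved. The work goes in short steps, Python scripts to look and compute and a shell command to move; the robot and the scene stay as the last step left them, time stands still between calls to the robot, and variables do not carry over. Pictures are saved under pics/ and viewed, on a budget of 10 in all, crops included, one or two more only if the job needs it, and the job is handed in when it is done.

```bash
mkdir -p pics; cat > h.py <<'E'
import numpy as np, cv2
from cell import status, vision
def pix2w(name,u,v,z,ci=None):
    c=ci or vision.camera_info(name)
    K=np.array([[c['fx'],0,c['cx']],[0,c['fy'],c['cy']],[0,0,1]])
    p=cv2.undistortPoints(np.array([[[u,v]]],float),K,np.array(c['distortion'],float))[0,0]
    T=np.array(c['world_to_cam']);R=T[:3,:3];o=-R.T@T[:3,3]
    d=R.T@np.array([p[0],-p[1],-1]); return o+d*(z-o[2])/d[2]
E
python3 - <<'E'
from h import *
for n in("top","scene"):
    im=vision.get_image(n); cv2.imwrite(f"pics/{n}_raw.png",im[...,::-1]); cv2.imwrite(f"pics/{n}0.png",cv2.resize(im[...,::-1],(800,600),interpolation=cv2.INTER_CUBIC))
    c=vision.camera_info(n);T=np.array(c['world_to_cam']);print(n,-T[:3,:3].T@T[:3,3],c['fx'],c['distortion'])
s=status.read_state();print(s)
E
```

```text
top [0.44522059 0.04314514 1.05943154] 436.40571442883004 [-0.13485331  0.          0.          0.          0.        ]
scene [ 0.24886361 -0.47936271  0.7693139 ] 382.6171555048396 [0.04187882 0.         0.         0.         0.        ]
{'time': 0.1, 'qpos': array([-1.52268439e+00,  1.04662738e-01,  9.65370302e-02,  1.56391629e+00,
        1.05369588e-06,  1.35311498e+00]), 'joint_vel': array([-0.00103848, -0.00257263,  0.00225489,  0.00087448, -0.00129929,
        0.00095224]), 'effort': array([ 5.79032829e-03, -5.58211756e+01,  5.04719818e+01,  1.30358292e-02,
       -9.93099934e-05, -1.06766129e-05]), 'ee_pos': array([ 0.15760988, -0.57860724,  0.23058103]), 'orientation': array([-6.20556060e-04,  9.91182038e-01,  1.32505771e-01,  5.32688446e-05]), 'force': array([ 0.05955306,  0.45659539, -0.69603939]), 'moment': array([0.00823107, 0.01135666, 0.0098167 ]), 'grip_width': 1.0036958035969121}
```

View pics/top0.png

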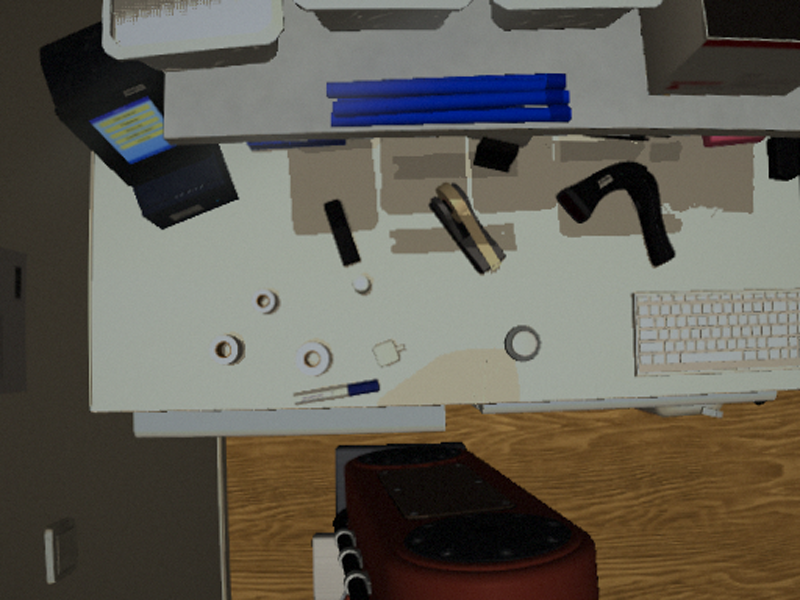

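View pics/scene0.png

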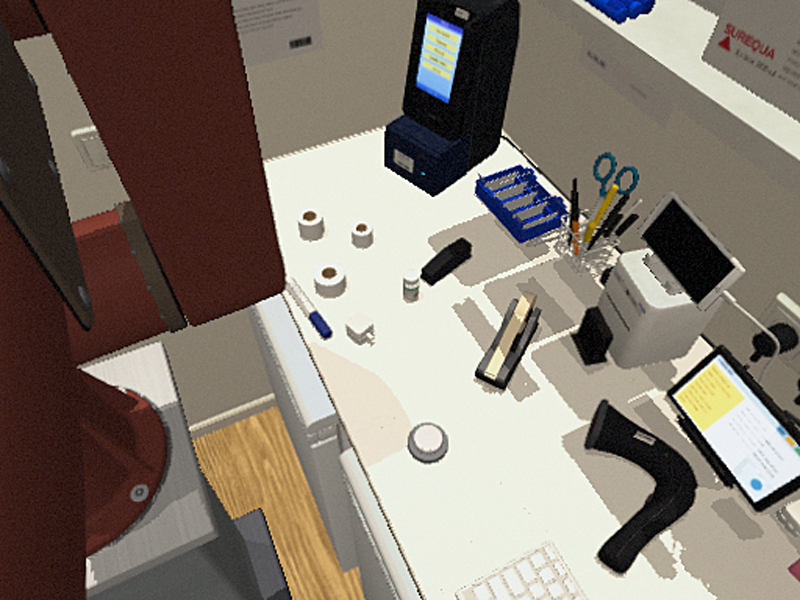

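The top view (800x600 scale) shows what looks like the small roll at (266,300). The other rolls are at (229,348) and (314,358), the vial cap at (361,284) and the button at (522,343). I'll enlarge this area to measure it.

```bash
python3 - <<'E'
from h import *
im=cv2.imread("pics/top_raw.png")
c=im[170:250,125:355]; cv2.imwrite("pics/crop1.png",cv2.resize(c,(230*3,240),interpolation=cv2.INTER_CUBIC))
s=1/1.5625
for n,u,v,z in[("small",266,299.5,.031),("mid",229,348.5,.037),("wide",314.5,358,.031),("vial",361,283,.05),("button",522.5,342.5,.022),("chg",387,352,.028),("stapler1",340,233,.036),("tape",470,230,.08)]:
    p=pix2w("top",u*s,v*s,z); print(n,p.round(4),np.hypot(*p[:2]).round(3), "mm/px",pix2w("top",u*s+1,v*s,z)[1]-p[1])
E
```

```text
small [0.5181 0.2155 0.031 ] 0.561 mm/px -0.0023838346428853296
mid [0.4452 0.2718 0.037 ] 0.522 mm/px -0.0023799504434126595
wide [0.428  0.1435 0.031 ] 0.451 mm/px -0.002356058769997005
vial [0.5377 0.0703 0.05  ] 0.542 mm/px -0.002321312772371853
button [ 0.4428 -0.1735  0.022 ] 0.476 mm/px -0.002420952067124643
chg [0.4342 0.0342 0.028 ] 0.436 mm/px -0.002357689435952076
stapler1 [0.6159 0.1008 0.036 ] 0.624 mm/px -0.0023699185429536113
tape [ 0.6085 -0.0908  0.08  ] 0.615 mm/px -0.0022872254469461784
```

View pics/crop1.png

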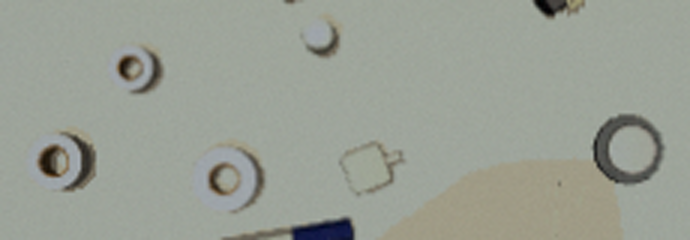

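The roll sizes check out: about 36, 43 and 52 mm across, so the small roll is at (0.518, 0.215). I'll start with leg 1, moving to (0.45, -0.20) at the current height with the fingers shutting.

```bash
cat > d.py <<'E'
import sys
from h import *
from scipy.spatial.transform import Rotation as Ro
s=status.read_state();q=s['orientation'];R=Ro.from_quat(q,scalar_first=True)
print('t',s['time'],'q',s['qpos'].round(3),'p',s['ee_pos'].round(4),'F',s['force'].round(1),'w',round(s['grip_width'],3),'x',R.as_matrix()[:,0].round(3),'z',R.as_matrix()[:,2].round(3))
if len(sys.argv)>3: print('delta mm',(R.inv().apply(np.array(sys.argv[1:4],float)-s['ee_pos'])*1000).round(1))
E
python3 -m pendant '[[23.8,-18.1,0,0,0,0,1],[23.8,-18.1,0,0,0,0,1],[23.8,-18.1,0,0,0,0,1],[23.8,-18.1,0,0,0,0,1],[23.8,-18.1,0,0,0,0,1],[23.8,-18.1,0,0,0,0,1],[23.8,-18.1,0,0,0,0,1],[23.8,-18.1,0,0,0,0,1],[23.8,-18.1,0,0,0,0,1],[23.8,-18.1,0,0,0,0,1],[23.8,-18.1,0,0,0,0,1],[23.8,-18.1,0,0,0,0,1],[23.8,-18.1,0,0,0,0,1],[23.8,-18.1,0,0,0,0,1],[23.8,-18.1,0,0,0,0,1],[23.8,-18.1,0,0,0,0,1],[0,0,0,0,0,0,1],[0,0,0,0,0,0,1]]' 20
python3 d.py 0.518 0.2155 0.2
```

```text
time: 1.9
ee_pos: [0.449, -0.1991, 0.231]
orientation: [-0.0, 0.991, 0.133, -0.0]
force: [-0.1, -0.3, 0.4]
grip_width: -0.001
t 1.9 q [-0.684 -0.228 -0.223  1.576 -0.     2.19 ] p [ 0.449  -0.1991  0.231 ] F [-0.1 -0.3  0.4] w -0.001 x [ 0.964  0.264 -0.001] z [-0.001  0.    -1.   ]
delta mm [ 176.1 -381.6   31. ]
```

```bash
python3 -m pendant '[[0,0,0,0,0,-8,1],[0,0,0,0,0,-8,1],[0,0,0,0,0,-8,1],[0,0,0,0,0,-8,1],[0,0,0,0,0,-8,1],[0,0,0,0,0,-8,1],[0,0,0,0,0,0,1],[0,0,0,0,0,0,1]]'
python3 d.py 0.518 0.2155 0.2
```

```text
time: 2.7
ee_pos: [0.4486, -0.2001, 0.2312]
orientation: [-0.0, 0.853, 0.522, -0.0]
force: [-0.2, 0.1, 0.6]
grip_width: -0.0
t 2.7 q [-0.687 -0.229 -0.223  1.576 -0.     1.357] p [ 0.4486 -0.2001  0.2312] F [-0.2  0.1  0.6] w -0.0 x [ 0.455  0.89  -0.   ] z [-0. -0. -1.]
delta mm [ 401.7 -127.3   31.1]
```

The last joint now has margin (1.36). Next I swing to above the small roll.

```bash
python3 -m pendant '[[25,-8,2,0,0,0,1],[25,-8,2,0,0,0,1],[25,-8,2,0,0,0,1],[25,-8,2,0,0,0,1],[25,-8,2,0,0,0,1],[25,-8,2,0,0,0,1],[25,-8,2,0,0,0,1],[25,-8,2,0,0,0,1],[25,-8,2,0,0,0,1],[25,-8,2,0,0,0,1],[25,-8,2,0,0,0,1],[25,-8,2,0,0,0,1],[25,-8,2,0,0,0,1],[25,-8,2,0,0,0,1],[25,-8,2,0,0,0,1],[25,-8,2,0,0,0,1],[0,0,0,0,0,0,1],[0,0,0,0,0,0,1]]'
python3 d.py 0.518 0.2155 0.07
python3 - <<'E'
from h import *
im=vision.get_image("wrist")[...,::-1]; cv2.imwrite("pics/w1.png",cv2.resize(im,(800,600)))
c=vision.camera_info("wrist");K=np.array([[c['fx'],0,c['cx']],[0,c['fy'],c['cy']],[0,0,1]]);T=np.array(c['world_to_cam'])
for p in([.518,.2155,.031],[.4452,.2718,.037],[.428,.1435,.031]):
    q=(T@np.r_[p,1])[:3]*[1,-1,-1]; print(cv2.projectPoints(q[None],np.zeros(3),np.zeros(3),K,np.array(c['distortion']))[0].ravel()*1.5625)
E
```

```text
time: 4.5
ee_pos: [0.5147, 0.2152, 0.199]
orientation: [0.0, 0.852, 0.523, -0.0]
force: [-0.2, -0.5, 0.1]
grip_width: -0.0
t 4.5 q [ 0.162 -0.028 -0.096  1.503 -0.     2.202] p [0.5147 0.2152 0.199 ] F [-0.2 -0.5  0.1] w -0.0 x [ 0.452  0.892 -0.001] z [-0.001 -0.    -1.   ]
delta mm [  1.8   2.9 129. ]
[392.88451515 270.47018084]
[270.50253021 249.75875044]
[335.87144347 391.66670139]
```

View pics/w1.png

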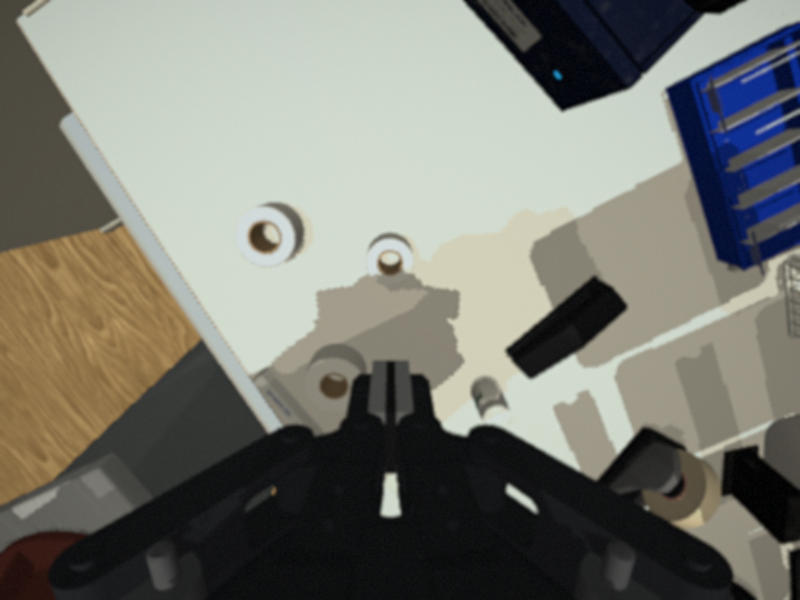

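The wrist view shows the small roll at (390,260) and the prediction was (393,270). All three rolls are offset by about 11 px, roughly 8 mm. I'll cross-check with the scene camera and a settled wrist reading.

```bash
python3 - <<'E'
from h import *
c0=vision.camera_info("wrist"); im=vision.get_image("wrist"); c1=vision.camera_info("wrist")
print(np.abs(np.array(c0['world_to_cam'])-c1['world_to_cam']).max())
cv2.imwrite("pics/w2.png",cv2.resize(im[...,::-1],(800,600)))
k=1/1.5625
for u,v,z,n in((390,258,.031,'small'),(267,236,.037,'mid'),(334,381,.031,'wide')): print('wrist',n,pix2w("wrist",u*k,v*k,z,c0).round(4))
r=cv2.imread("pics/scene_raw.png")
cv2.imwrite("pics/sc.png",np.hstack([cv2.resize(r[125:205,185:285],(400,320),interpolation=cv2.INTER_CUBIC),cv2.resize(r[250:330,240:340],(400,320),interpolation=cv2.INTER_CUBIC)]))
T=np.array(c0['world_to_cam']);print('wristcam',-T[:3,:3].T@T[:3,3],c0['distortion'])
E
```

```text
0.00019267883476703496
wrist small [0.5204 0.2251 0.031 ]
wrist mid [0.4483 0.2817 0.037 ]
wrist wide [0.4316 0.153  0.031 ]
wristcam [0.55161596 0.28635101 0.34094652] [-0.04550716  0.          0.          0.          0.        ]
```

View pics/sc.png

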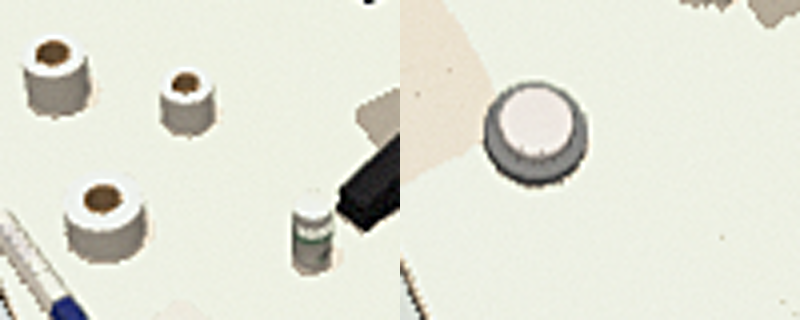

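```bash
python3 - <<'E'
from h import *
for u,v,z,n in((231.4,145.9,.031,'small'),(198.1,138.4,.037,'mid'),(210.6,174.6,.031,'wide'),(262.6,175.9,.05,'vial'),(273.4,278.4,.022,'button')): print('scene',n,pix2w("scene",u,v,z).round(4))
im=vision.get_image("top")[...,::-1];cv2.imwrite("pics/t2.png",cv2.resize(im[150:240,110:230],(800,600),interpolation=cv2.INTER_CUBIC))
c=vision.camera_info("top");K=np.array([[c['fx'],0,c['cx']],[0,c['fy'],c['cy']],[0,0,1]]);T=np.array(c['world_to_cam'])
print(T.round(3))
E
```

```text
scene small [0.517  0.2196 0.031 ]
scene mid [0.4441 0.28   0.037 ]
scene wide [0.4277 0.1477 0.031 ]
scene vial [0.5378 0.0717 0.05  ]
scene button [ 0.4421 -0.1724  0.022 ]
[[-0.026 -1.     0.009  0.045]
 [ 0.997 -0.025  0.068 -0.515]
 [-0.068  0.011  0.998 -1.027]
 [ 0.     0.     0.     1.   ]]
```

Top and scene agree to about 4 mm. The wrist camera is biased a bit further the same way. I'll use (0.518, 0.219), go down to about 37 mm above the roll, and hold for about 3 s.

```bash
python3 -m pendant '[[1,0.4,20,0,0,0,1],[1,0.4,20,0,0,0,1],[1,0.3,20,0,0,0,1],[1,0,20,0,0,0,1],[1,0,20,0,0,0,1],[0,0,15,0,0,0,1],[0,0,10,0,0,0,1],[0,0,5,0,0,0,1],[0,0,0,0,0,0,1],[0,0,0,0,0,0,1],[0,0,0,0,0,0,1]]'
python3 d.py 0.518 0.219 0.07
python3 - <<'E'
from h import *
im=vision.get_image("scene")[...,::-1];a=cv2.resize(im[100:200,170:290],(480,400),interpolation=cv2.INTER_CUBIC)
c0=vision.camera_info("wrist");w=vision.get_image("wrist")[...,::-1];cv2.imwrite("pics/s3.png",np.vstack([a,cv2.resize(w[130:260,150:420],(480,231))])[:600])
E
```

```text
time: 5.75
ee_pos: [0.5187, 0.2193, 0.0702]
orientation: [0.0, 0.852, 0.524, 0.001]
force: [-0.0, -0.3, -0.2]
grip_width: 0.007
t 5.75 q [ 0.168  0.025 -0.278  1.266 -0.     2.206] p [0.5187 0.2193 0.0702] F [-0.  -0.3 -0.2] w 0.007 x [0.45  0.893 0.001] z [ 0.001  0.    -1.   ]
delta mm [-0.6 -0.5  0.2]
```

View pics/s3.png

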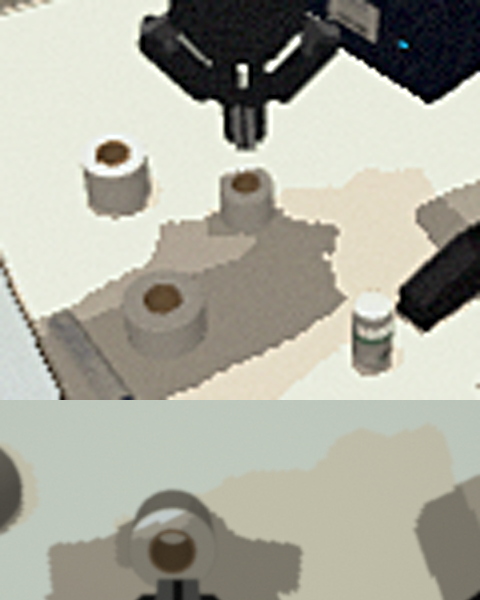

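The fingertips are directly over the small roll's core. Holding.

```bash
H='';python3 -m pendant '[[0,0,0,0,0,0,1],[0,0,0,0,0,0,1],[0,0,0,0,0,0,1],[0,0,0,0,0,0,1],[0,0,0,0,0,0,1],[0,0,0,0,0,0,1],[0,0,0,0,0,0,1],[0,0,0,0,0,0,1],[0,0,0,0,0,0,1],[0,0,0,0,0,0,1],[0,0,0,0,0,0,1],[0,0,0,0,0,0,1],[0,0,0,0,0,0,1],[0,0,0,0,0,0,1],[0,0,0,0,0,0,1],[0,0,0,0,0,0,1],[0,0,0,0,0,0,1],[0,0,0,0,0,0,1],[0,0,0,0,0,0,1],[0,0,0,0,0,0,1]]'
python3 -m pendant '[[0,0,0,0,0,0,1],[0,0,0,0,0,0,1],[0,0,0,0,0,0,1],[0,0,0,0,0,0,1],[0,0,0,0,0,0,1],[0,0,0,0,0,0,1],[0,0,0,0,0,0,1],[0,0,0,0,0,0,1],[0,0,0,0,0,0,1],[0,0,0,0,0,0,1],[0,0,-25,0,0,0,1],[0,0,-25,0,0,0,1],[0,0,-25,0,0,0,1],[0,0,-25,0,0,0,1],[0,0,0,0,0,0,1],[0,0,0,0,0,0,1]]'
python3 d.py 0.538 0.071 0.17
```

```text
time: 7.85
ee_pos: [0.5181, 0.2193, 0.0693]
orientation: [0.0, 0.852, 0.524, -0.0]
force: [-0.5, -0.0, -0.1]
grip_width: 0.003
time: 9.45
ee_pos: [0.5185, 0.2193, 0.1696]
orientation: [0.0, 0.852, 0.524, 0.0]
force: [-0.4, 0.3, 0.3]
grip_width: -0.0
t 9.45 q [ 0.168 -0.014 -0.135  1.448 -0.     2.206] p [0.5185 0.2193 0.1696] F [-0.4  0.3  0.3] w -0.0 x [0.45  0.893 0.   ] z [ 0.001  0.    -1.   ]
delta mm [-123.6   84.2   -0.4]
```

```bash
python3 -m pendant '[[-20.6,14,0,0,0,0,1],[-20.6,14,0,0,0,0,1],[-20.6,14,0,0,0,0,1],[-20.6,14,0,0,0,0,1],[-20.6,14,0,0,0,0,1],[-20.6,14,0,0,0,0,1],[0,0,0,0,0,0,1],[0,0,20,0,0,0,1],[0,0,20,0,0,0,1],[0,0,20,0,0,0,1],[0,0,12,0,0,0,1],[0,0,8,0,0,0,1],[0,0,0,0,0,0,1],[0,0,0,0,0,0,1],[0,0,0,0,0,0,1]]'
python3 d.py 0.538 0.071 0.088
python3 - <<'E'
from h import *
im=vision.get_image("scene")[...,::-1];a=cv2.resize(im[110:210,200:320],(480,400),interpolation=cv2.INTER_CUBIC)
w=vision.get_image("wrist")[...,::-1];cv2.imwrite("pics/s4.png",np.vstack([a,cv2.resize(w[130:260,150:420],(480,231))])[:600])
E
```

```text
time: 10.95
ee_pos: [0.5381, 0.071, 0.0903]
orientation: [0.001, 0.852, 0.524, 0.001]
force: [0.5, -0.3, 0.2]
grip_width: -0.007
t 10.95 q [-0.11  -0.05  -0.315  1.303 -0.     1.928] p [0.5381 0.071  0.0903] F [ 0.5 -0.3  0.2] w -0.007 x [0.45  0.893 0.   ] z [ 0.002 -0.    -1.   ]
delta mm [-0.1 -0.1  2.3]
```

View pics/s4.png

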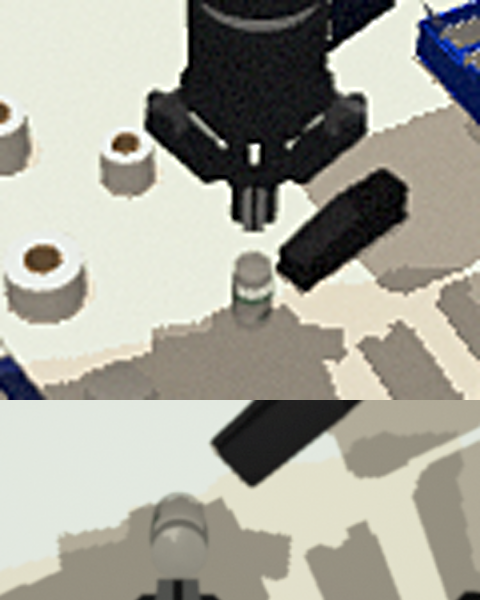

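The tips are straight above the vial cap, about 4 cm up. I'll hold there and then rise.

```bash
python3 -m pendant '[[0,0,2,0,0,0,1],[0,0,0,0,0,0,1],[0,0,0,0,0,0,1],[0,0,0,0,0,0,1],[0,0,0,0,0,0,1],[0,0,0,0,0,0,1],[0,0,0,0,0,0,1],[0,0,0,0,0,0,1],[0,0,0,0,0,0,1],[0,0,0,0,0,0,1],[0,0,0,0,0,0,1],[0,0,0,0,0,0,1],[0,0,0,0,0,0,1],[0,0,0,0,0,0,1],[0,0,0,0,0,0,1],[0,0,0,0,0,0,1],[0,0,0,0,0,0,1],[0,0,0,0,0,0,1],[0,0,0,0,0,0,1],[0,0,0,0,0,0,1]]'
python3 -m pendant '[[0,0,0,0,0,0,1],[0,0,0,0,0,0,1],[0,0,0,0,0,0,1],[0,0,0,0,0,0,1],[0,0,0,0,0,0,1],[0,0,0,0,0,0,1],[0,0,0,0,0,0,1],[0,0,0,0,0,0,1],[0,0,0,0,0,0,1],[0,0,0,0,0,0,1],[0,0,-20,0,0,0,1],[0,0,-25,0,0,0,1],[0,0,-25,0,0,0,1],[0,0,-25,0,0,0,1],[0,0,0,0,0,0,1],[0,0,0,0,0,0,1]]'
python3 d.py 0.4425 -0.173 0.18
```

```text
time: 13.05
ee_pos: [0.5374, 0.071, 0.0873]
orientation: [0.0, 0.852, 0.524, -0.0]
force: [-0.4, 0.3, 0.6]
grip_width: -0.002
time: 14.65
ee_pos: [0.5378, 0.071, 0.1826]
orientation: [0.0, 0.852, 0.524, 0.0]
force: [-0.5, -0.4, -1.0]
grip_width: 0.003
t 14.65 q [-0.11  -0.077 -0.174  1.473 -0.     1.928] p [0.5378 0.071  0.1826] F [-0.5 -0.4 -1. ] w 0.003 x [0.45  0.893 0.   ] z [ 0.001 -0.    -1.   ]
delta mm [-260.8   24.8    2.5]
```

```bash
python3 -m pendant '[[-26,2.5,0,0,0,0,1],[-26,2.5,0,0,0,0,1],[-26,2.5,0,0,0,0,1],[-26,2.5,0,0,0,0,1],[-26,2.5,0,0,0,0,1],[-26,2.5,0,0,0,0,1],[-26,2.5,0,0,0,0,1],[-26,2.5,0,0,0,0,1],[-26,2.5,0,0,0,0,1],[-26,2.5,0,0,0,0,1],[0,0,0,0,0,0,1],[0,0,25,0,0,0,1],[0,0,25,0,0,0,1],[0,0,25,0,0,0,1],[0,0,25,0,0,0,1],[0,0,20,0,0,0,1],[0,0,15,0,0,0,1],[0,0,0,0,0,0,1],[0,0,0,0,0,0,1],[0,0,0,0,0,0,1]]'
python3 d.py 0.4425 -0.173 0.022
python3 - <<'E'
from h import *
im=vision.get_image("scene")[...,::-1];cv2.imwrite("pics/s5.png",cv2.resize(im[220:320,220:340],(480,400),interpolation=cv2.INTER_CUBIC))
E
```

```text
time: 16.65
ee_pos: [0.4433, -0.1727, 0.0484]
orientation: [0.001, 0.852, 0.524, 0.0]
force: [-0.6, 0.1, -0.0]
grip_width: -0.005
t 16.65 q [-0.647 -0.236 -0.563  1.242 -0.     1.391] p [ 0.4433 -0.1727  0.0484] F [-0.6  0.1 -0. ] w -0.005 x [ 0.45   0.893 -0.   ] z [ 0.001 -0.001 -1.   ]
delta mm [-0.6 -0.6 26.4]
```

View pics/s5.png

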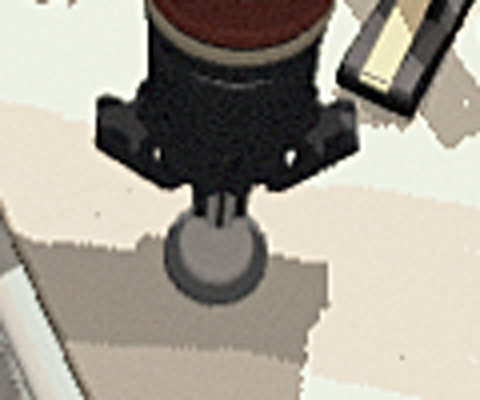

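The tips are centred over the cap. I'll press in small steps and watch the force.

```bash
python3 -m pendant '[[0,0,10,0,0,0,1],[0,0,10,0,0,0,1],[0,0,4,0,0,0,1],[0,0,1.5,0,0,0,1],[0,0,1.5,0,0,0,1],[0,0,1.5,0,0,0,1],[0,0,1.5,0,0,0,1],[0,0,1,0,0,0,1],[0,0,1,0,0,0,1],[0,0,0,0,0,0,1],[0,0,0,0,0,0,1]]'
python3 d.py
```

```text
time: 17.8
ee_pos: [0.4427, -0.1724, 0.016]
orientation: [0.0, 0.852, 0.524, -0.0]
force: [-5.2, 3.2, 10.1]
grip_width: -0.002
t 17.8 q [-0.648 -0.206 -0.598  1.179 -0.     1.39 ] p [ 0.4427 -0.1724  0.016 ] F [-5.2  3.2 10.1] w -0.002 x [ 0.45   0.893 -0.   ] z [ 0. -0. -1.]
```

```bash
python3 -m pendant '[[0,0,0.7,0,0,0,1],[0,0,0,0,0,0,1],[0,0,0,0,0,0,1]]'; python3 d.py
```

```text
time: 18.1
ee_pos: [0.4428, -0.1724, 0.0158]
orientation: [0.0, 0.852, 0.524, -0.0]
force: [-7.0, 5.2, 16.1]
grip_width: -0.002
t 18.1 q [-0.647 -0.206 -0.599  1.178 -0.     1.39 ] p [ 0.4428 -0.1724  0.0158] F [-7.   5.2 16.1] w -0.002 x [ 0.45   0.893 -0.   ] z [ 0. -0. -1.]
```

The button is on its stop: 16 N, well above the 5 N spring, with the tip at 15.8 mm against 16 mm nominal. I'll retreat.

```bash
python3 -m pendant '[[0,0,-3,0,0,0,1],[0,0,-5,0,0,0,1],[0,0,-10,0,0,0,1],[0,0,-20,0,0,0,1],[0,0,-25,0,0,0,1],[0,0,-25,0,0,0,1],[0,0,-25,0,0,0,1],[0,0,-25,0,0,0,1],[0,0,-20,0,0,0,1],[0,0,0,0,0,0,1],[0,0,0,0,0,0,1],[0,0,0,0,0,0,1],[0,0,0,0,0,0,1],[0,0,0,0,0,0,1]]'; python3 d.py
python3 - <<'E'
from h import *
im=vision.get_image("scene")[...,::-1];cv2.imwrite("pics/s6.png",cv2.resize(im,(800,600),interpolation=cv2.INTER_CUBIC))
E
```

```text
time: 19.5
ee_pos: [0.4423, -0.1721, 0.1718]
orientation: [-0.001, 0.852, 0.524, -0.0]
force: [-0.2, 0.4, -0.2]
grip_width: -0.0
t 19.5 q [-0.648 -0.286 -0.38   1.479 -0.     1.39 ] p [ 0.4423 -0.1721  0.1718] F [-0.2  0.4 -0.2] w -0.0 x [0.45  0.893 0.   ] z [-0.001  0.001 -1.   ]
```

View pics/s6.png

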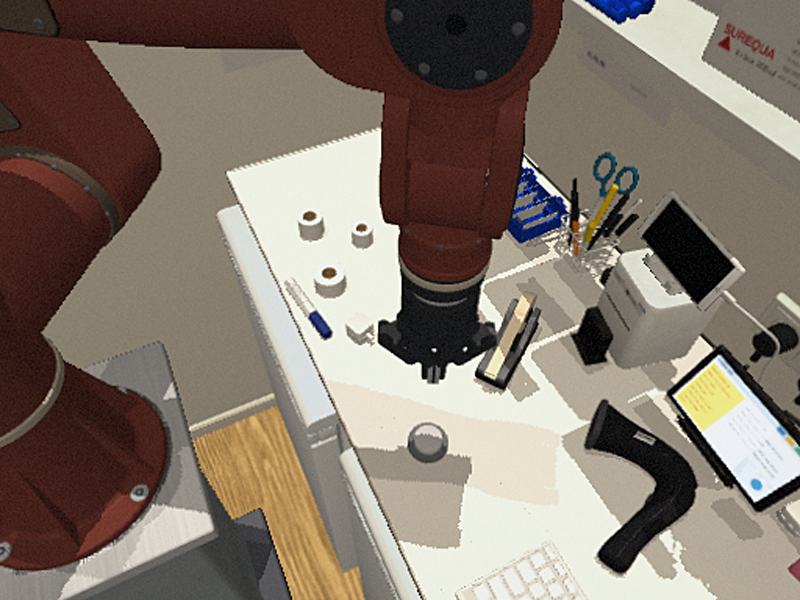

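The cap at (429,438) is back up and the gripper is well clear. The rolls, marker and charger are where they were. The arm hides the vial in this view, but it was untouched when I left it.

```bash
python3 -c "
from cell import finish_job
print(finish_job())"
```

```text
the job is handed in; nothing more can be done
None
```

The job is done and handed in at about 19.5 s of the 51 s allowed; no verdict came back.

- **Small roll:** I held the shut fingertips about 39 mm above it for about 3 s.
- **Vial:** I held them about 37–40 mm above the cap for about 3 s.
- **Order button:** I pressed it to its stop and drew straight up to 0.17 m. At the stop the tip was at 15.8 mm with 16 N vertical force, and the spring takes only about 5 N.

**Last checks:**
- **Contact:** The force on the tool after the retreat was about zero.
- **Button:** The cap looked raised in the final picture.
- **Other things:** The rolls, charger and marker stood where they began.
- **Not confirmed:** The arm hid the vial and stapler in that last picture. Both stood normally during the vial hold, and I felt no contact force at any stop apart from the button.
- **Disagreement:** The wrist camera put the small roll about 10 mm from where the top camera did. The top and scene cameras agreed to about 4 mm for the three targets, so I used those two. The pictures during each hold and just before the press showed the tips over each target.

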